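Put the scone cutters back in the kit rack in order of size

TASK

The scone lesson is over: put the four round steel cutters back into the wooden kit rack, each standing upright and fully down in the recess cut for its size, so that the set runs in order from smallest to largest and the blue floors show nothing missing. Leave the red kitchen timer and the spice jar beside the rack where they stand.

Things in the scene. Friction and masses are not known exactly. Their poses are not given: they have to be found in the camera images.
- cutter_1: smallest of four round steel scone cutters: upright open ring, 34 mm outside diameter, 30 mm high, 2.5 mm wall, two thin legs, black bar grip above its middle: 36 mm long (cutter's x), 14 wide (y), 14 high, centre 62 mm above the underside; 69 mm high over all, about 65 g. Origin: centre of the underside, z up. Loose on the table, at any yaw. Pinch the bar across its width from above.
- cutter_2: second smallest of four round steel scone cutters: upright open ring, 44 mm outside diameter, 30 mm high, 2.5 mm wall, two thin legs, black bar grip above its middle: 36 mm long (cutter's x), 14 wide (y), 14 high, centre 62 mm above the underside; 69 mm high over all, about 80 g. Origin: centre of the underside, z up. Loose on the table, at any yaw. Pinch the bar across its width from above.
- cutter_3: second largest of four round steel scone cutters: upright open ring, 54 mm outside diameter, 30 mm high, 2.5 mm wall, two thin legs, black bar grip above its middle: 36 mm long (cutter's x), 14 wide (y), 14 high, centre 62 mm above the underside; 69 mm high over all, about 95 g. Origin: centre of the underside, z up. Loose on the table, at any yaw. Pinch the bar across its width from above.
- cutter_4: largest of four round steel scone cutters: upright open ring, 64 mm outside diameter, 30 mm high, 2.5 mm wall, two thin legs, black bar grip above its middle: 36 mm long (cutter's x), 14 wide (y), 14 high, centre 62 mm above the underside; 69 mm high over all, about 110 g. Origin: centre of the underside, z up. Loose on the table, at any yaw. Pinch the bar across its width from above.
- recess_1: smallest of four round blue-floored recesses in a row along the fixed pale wooden rack (288 x 96 mm, 16 high): 42 mm diameter, 10 mm deep, 3 mm chamfer. Origin: centre of the recess floor, 6 mm above the table, z up; y runs along the row. Centres at y = +111, +52, -17, -96 mm of the rack's middle, smallest at +y. Takes the 34 mm cutter with 4 mm to spare all round.
- recess_2: second smallest of four round blue-floored recesses in a row along the fixed pale wooden rack (288 x 96 mm, 16 high): 52 mm diameter, 10 mm deep, 3 mm chamfer. Origin: centre of the recess floor, 6 mm above the table, z up; y runs along the row. Centres at y = +111, +52, -17, -96 mm of the rack's middle, smallest at +y. Takes the 44 mm cutter with 4 mm to spare all round.
- recess_3: second largest of four round blue-floored recesses in a row along the fixed pale wooden rack (288 x 96 mm, 16 high): 62 mm diameter, 10 mm deep, 3 mm chamfer. Origin: centre of the recess floor, 6 mm above the table, z up; y runs along the row. Centres at y = +111, +52, -17, -96 mm of the rack's middle, smallest at +y. Takes the 54 mm cutter with 4 mm to spare all round.
- recess_4: largest of four round blue-floored recesses in a row along the fixed pale wooden rack (288 x 96 mm, 16 high): 72 mm diameter, 10 mm deep, 3 mm chamfer. Origin: centre of the recess floor, 6 mm above the table, z up; y runs along the row. Centres at y = +111, +52, -17, -96 mm of the rack's middle, smallest at +y. Takes the 64 mm cutter with 4 mm to spare all round.
- timer: kitchen timer, red knob on a white base, 68 mm diameter, 57 mm high, standing loose to the right of the work; origin: centre of the underside. Leave it alone.
- spice_jar: glass spice jar with a red cap, 41 mm diameter, 105 mm high, standing loose at the left end of the rack, nearest to it of the spice jars; origin: centre of the underside. Leave it alone.

How it is judged:
By the outcome, as a careful person would: the job done as asked, in the order asked, and still so for the second after the job is handed in, with the robot touching nothing.
It also fails if it takes over 96 s, if anything falls off the work surface, if the arm or the gripper's body presses on something with over 40 N, if the wrist force passes 120 N, or if a joint passes its speed limit or range.

ROBOT

A 6-joint arm with a two-finger parallel gripper is mounted at the origin on the work surface; the furniture and walls round the work are solid. World frame = base frame: x ahead of the robot, y to its left, z up, the work surface at z = 0. Lengths are in m, angles in rad, forces in N, time in s.
With the tool pointing down it reaches from about 0.325 to 0.775 m from the base axis. Payload 5.5 kg.
Tool frame: the origin (TCP) lies between the finger pads; the fingertips stand 8 mm ahead of it and the grasp point (between the pads) lies 11 mm behind it (manip.tcp_to_tips is the distance from the TCP to the fingertips, in m); z points along the fingers, y is the line along which they close (so a half turn about z gives the same grasp; the last joint's range is limited). The gripper opens to 88 mm and grips with 3 to 60 N. Pads are 20 mm wide; open, the fingers measure 115 mm over their backs; the gripper's body (75 mm by 178 mm) begins 61 mm behind the grasp point.
Start: joints at [1.163, 0.091, 1.231, -0, 1.82, -0.057], TCP at [0.206, 0.563, 0.231] pointing down, gripper open.
Joint ranges: [-2.87, 2.87], [-0.86, 2.18], [0.17, 2.46], [-1.51, 4.65], [0.06, 2.69], [-2.65, 2.65]. Speed limits (rad/s): [2.57, 2.57, 3.01, 3.14, 3.14, 3.14].

INTERFACE

Orientations are given as a unit quaternion [w, x, y, z].
In Python, from bench import manip, optics, job_done, inverse_kinematics gives the robot as it stands (manip), with the cameras (optics), the job as plain functions and the kinematics as plain functions. Calls block until the motion is done:
- manip.move_to(position, orientation): joint-space move of the TCP to a pose.
- manip.move_l(position, speed=0.15, orientation=None): straight line of the TCP; orientation=None keeps the orientation; speed is the mean speed in m/s.
- manip.movej(angles): joint-space move.
- manip.gripper_open() and manip.close(): open the fingers fully, or close them until they stop; the grip force is fixed at half the most.
- manip.hold(seconds).
- inverse_kinematics(position, orientation): joint angles nearest the present ones, or None.
- manip.state(): the state.
- optics.get_image(name): name is "side" or "top" or "wrist"; returns a dict with "frame" (420x560x3 uint8, blue, green, red), "depth" (420x560 float32, m along the optical axis (not along the pixel's ray), 0 where there is no reading), "camera_matrix" (3x3 intrinsics, pixels), "k1" (the pictures are not rectified: a ray, as slopes to the right and down, at radius r is drawn at 1 + k1 r^2 times it, then the intrinsics apply), "view" (4x4, takes a point from world to camera coordinates). Camera axes: x right, y up, looking along -z (the intrinsics and any distortion apply to the point x, -y, -z); pixel columns grow to the right and rows downward; lengths in m; the calibration is good to about 2 mm. A picture is of the moment at which its call begins.
A pose or a line that the arm cannot do raises manip.IKError and nothing moves.
- job_done(): hands the job in; it is judged then, once.
The state is a dict: "time": time; "joint_pos": joint angles; "dq": joint speeds; "joint_torque": joint torques, N m; "ee_pos": TCP position; "ee_rot": TCP orientation; "ft_force": force on the tool from outside, world axes, zero at the start; "moment": the same for the moment, N m; "finger_gap": finger opening in m; "finger_force": force on a finger pad.
Only numpy, scipy, OpenCV 4.12 (cv2) and the standard library are available. Lean on these libraries where they do the work, as an engineer would, in place of code of your own. Each camera call takes 0.05 s, during which the arm holds its last target. There are 200 camera calls.

## Working session

There is one attempt and no reset: what is moved stays moved. The work goes in short steps, each a Python script; the robot and the scene stay as the last script left them, time stands still between calls to the robot, and variables do not carry over. Pictures are saved under pics/ and viewed, at most 14 in all, crops included, and the job is handed in when it is done.

```bash
mkdir -p pics; cat > h.py <<'E'
import numpy as np, cv2
from bench import manip, optics, job_done, inverse_kinematics
def snap(n,tag):
    im=optics.get_image(n); cv2.imwrite(f'pics/{tag}.png',im['frame'])
    np.savez(f'pics/{tag}.npz',**{k:np.array(v) for k,v in im.items()}); return im
def ld(tag): return dict(np.load(f'pics/{tag}.npz'))
def cloud(im):
    K=np.array(im['camera_matrix']);k1=float(im['k1']);V=np.array(im['view'])
    H,W=im['depth'].shape;u,v=np.meshgrid(np.arange(W),np.arange(H))
    s=cv2.undistortPoints(np.stack([u,v],-1).reshape(-1,1,2).astype(float),K,np.array([k1,0,0,0,0.])).reshape(H,W,2)
    d=im['depth'];P=np.stack([s[...,0]*d,-s[...,1]*d,-d,np.ones_like(d)],-1)
    P=P@np.linalg.inv(V).T; P=P[...,:3]; P[d<=0]=np.nan; return P
E
python3 - <<'E'
from h import *
for n in ['side','top','wrist']:
    im=snap(n,n+'0'); print(n,im['camera_matrix'],im['k1'],np.linalg.inv(im['view'])[:3].round(3).tolist())
s=manip.state();print(s)
E
```

```text
side [[400.83800898   0.         285.71079404]
 [  0.         400.83800898 203.27541694]
 [  0.           0.           1.        ]] 0.034376269397498924 [[0.968, 0.118, -0.22, 0.323], [-0.249, 0.483, -0.84, -0.862], [0.007, 0.868, 0.497, 0.461]]
top [[471.30250488   0.         281.04931015]
 [  0.         471.30250488 205.96792534]
 [  0.           0.           1.        ]] 0.01437671262305334 [[-0.043, 0.969, -0.243, 0.284], [-0.999, -0.043, 0.005, -0.131], [-0.005, 0.243, 0.97, 1.086]]
wrist [[362.21052761   0.         285.80357873]
 [  0.         362.21052761 209.23567963]
 [  0.           0.           1.        ]] -0.061346618320041395 [[0.345, -0.907, -0.241, 0.14], [0.939, 0.333, 0.09, 0.587], [-0.002, -0.257, 0.966, 0.384]]
{'time': 0.15, 'joint_pos': array([ 1.16330542e+00,  9.17003297e-02,  1.23157766e+00, -2.66674780e-05,
        1.81979868e+00, -5.66945563e-02]), 'dq': array([-0.00040564, -0.00188339, -0.00221424,  0.00027001,  0.00019406,
       -0.00211747]), 'joint_torque': array([ 1.05734838e-03, -4.47048819e+01, -4.06904018e+01,  6.98665017e-02,
        2.74910586e-02, -1.30155267e-04]), 'ee_pos': array([0.20611348, 0.56326972, 0.22977583]), 'ee_rot': array([-1.58094356e-04,  1.74503396e-01,  9.84656292e-01, -7.25085755e-04]), 'ft_force': array([ 0.07055783, -0.53736225, -0.10935875]), 'moment': array([0.00703309, 0.010054  , 0.02155287]), 'finger_force': 0.0, 'finger_gap': 0.088278622127688}
```

View pics/top0.png

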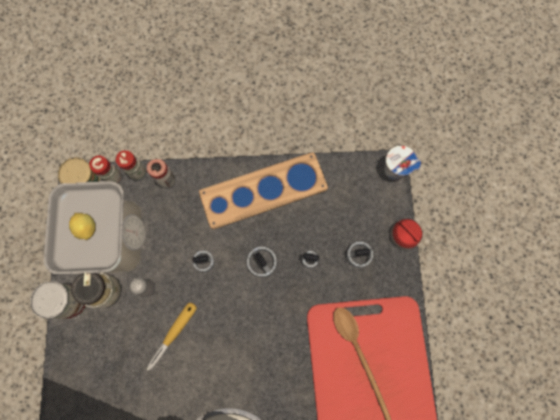

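View pics/side0.png

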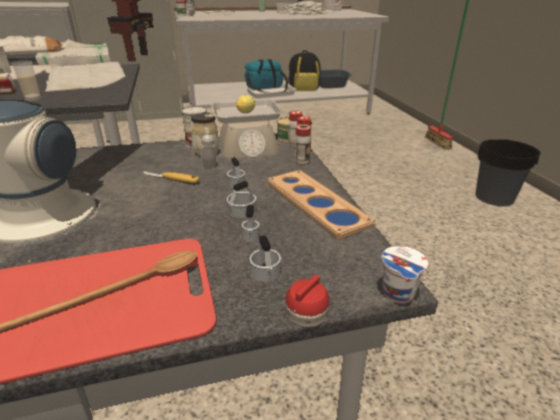

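The top picture shows the rack with blue floors at (219,205), (242,197), (271,187), (302,177). The cutters stand at (202,260), (262,262), (311,258) and (360,254), the timer at (407,234) and the jar at (158,170). The side view agrees.

```bash
cat >> h.py <<'E'
def comps(P,mask,amin):
    n,l,st,c=cv2.connectedComponentsWithStats(mask.astype(np.uint8))
    return [(c[i],st[i,4],P[l==i],l==i) for i in range(1,n) if st[i,4]>=amin]
def report(im,box=((.25,.75),(-.45,.3))):
    P=cloud(im);hsv=cv2.cvtColor(im['frame'],cv2.COLOR_BGR2HSV)
    with np.errstate(invalid='ignore'):
        inb=(P[...,0]>box[0][0])&(P[...,0]<box[0][1])&(P[...,1]>box[1][0])&(P[...,1]<box[1][1])
    bl=inb&(hsv[...,0]>100)&(hsv[...,0]<125)&(hsv[...,1]>120)
    out=[]
    for c,a,p,m in comps(P,bl,60): print('blue',c.round(1),a,np.nanmedian(p,0).round(4), ((np.nanmax(p,0)+np.nanmin(p,0))/2).round(4))
    for zl,zh in((.056,.085),(.022,.037)):
        for c,a,p,m in comps(P,inb&(P[...,2]>zl)&(P[...,2]<zh),12):
            rc=cv2.minAreaRect(p[:,:2].astype(np.float32)*1000)
            print(zl,c.round(1),a,np.median(p,0).round(4),'rect',np.round(rc[0],1),np.round(rc[1],1),round(rc[2],1))
E
python3 - <<'E'
from h import *
for n in ['top0','side0']: print(n);report(ld(n))
E
```

```text
top0
blue [301.3 176.8] 508 [ 0.6246 -0.1879  0.0064] [ 0.6244 -0.1884  0.0078]
blue [270.  187.5] 362 [ 0.6014 -0.112   0.0062] [ 0.6028 -0.112   0.0054]
blue [242.4 196.8] 244 [ 0.5814 -0.0452  0.0061] [ 0.5816 -0.0458  0.0057]
blue [218.5 204.9] 144 [0.5638 0.0121 0.0062] [0.5639 0.0114 0.0062]
0.056 [402.  159.7] 734 [ 0.6349 -0.4154  0.0701] rect [ 636.2 -414.9] [70.9 69.9] 0.2
0.056 [133.2 167.5] 106 [0.6413 0.1926 0.0674] rect [647.6 199.4] [23.  41.8] 37.8
0.056 [108.2 172.5] 108 [0.6316 0.2488 0.069 ] rect [636.5 253.7] [17.7 40. ] 45.5
0.056 [163.8 176.6] 88 [0.6169 0.123  0.0685] rect [620.9 129.6] [22.2 41.5] 29.5
0.056 [125.6 232.1] 476 [0.4955 0.2076 0.0673] rect [497.9 209.9] [ 24.9 142. ] 87.7
0.056 [410.2 230.1] 73 [ 0.4745 -0.4191  0.058 ] rect [ 473.  -420.9] [53.6 10.5] 37.1
0.056 [362.7 251. ] 105 [ 0.4305 -0.3092  0.0678] rect [ 431.6 -309.5] [36.  14.1] 88.0
0.056 [261.  258.6] 102 [ 0.424  -0.0877  0.068 ] rect [424.5 -87.4] [35.1 13.7] 30.2
0.056 [311.4 256.1] 105 [ 0.4243 -0.1965  0.0677] rect [ 425.3 -197.5] [34.5 14. ] 76.7
0.056 [200.  258.4] 121 [0.4303 
[... 2959 characters left out ...]
3 39.7] 64.5
0.022 [208.6 157.5] 85 [0.374  0.1566 0.0301] rect [375.5 162.4] [42.  22.5] 2.2
0.022 [235.4 174.6] 120 [0.429  0.0332 0.028 ] rect [430.   42.7] [45.8 42.4] 80.3
0.022 [240.4 200.1] 213 [ 0.421  -0.0984  0.0279] rect [422.5 -89.1] [62.5 64.1] 22.5
0.022 [250.  226.6] 141 [ 0.422  -0.2069  0.0285] rect [ 423.9 -199.4] [34.  33.9] 3.5
0.022 [264.6 260.7] 297 [ 0.4281 -0.3219  0.0287] rect [ 430.2 -310.6] [53.8 54.2] 34.4
0.022 [399.3 286.9] 235 [ 0.6203 -0.4375  0.0295] rect [ 625.4 -429.3] [27.  54.4] 54.8
0.022 [294.6 306.6] 189 [ 0.4475 -0.44    0.0313] rect [ 448.7 -430.6] [15.  48.9] 25.8
0.022 [325.  303.8] 67 [ 0.495  -0.4441  0.0325] rect [ 496.1 -440.5] [34.2  7.5] 44.3
```

```bash
cat >> h.py <<'E'
def quat(phi):  # phi: closing direction, deg
    a=np.deg2rad(phi+90)/2; return [0,float(np.cos(a)),float(np.sin(a)),0]
E
python3 - <<'E'
from h import *
manip.move_to([.5,-.12,.26],quat(90)); im=snap('wrist','w1'); s=manip.state();print(s['time'],s['joint_pos'].round(2),s['ee_pos'])
report(im)
E
```

```text
2.8333 [-0.3  -0.13  1.4   0.    1.87 -1.87] [ 0.50017488 -0.11939844  0.25996038]
0.056 [320.9 106.8] 569 [ 0.4242 -0.0873  0.0686] rect [424.  -86.6] [35.7 14.6] 31.2
0.056 [204.1 107.8] 561 [ 0.4248 -0.1958  0.0687] rect [ 424.7 -196.3] [36.4 14.1] 76.6
0.056 [ 89.1 115.9] 590 [ 0.4306 -0.306   0.0685] rect [ 430.6 -308.4] [15.  36.2] 3.0
0.056 [457.8 116.1] 556 [0.4312 0.0424 0.0684] rect [431.2  44.1] [14.3 35.4] 4.0
0.056 [  6.2 172.8] 154 [ 0.4861 -0.4094  0.0574] rect [ 485.4 -410. ] [23.1 10.7] 37.2
0.022 [552.   66.6] 375 [0.3795 0.1556 0.0304] rect [377.9 159.2] [39.8 14.2] 5.7
0.022 [319.6 105.6] 764 [ 0.4206 -0.0833  0.0319] rect [424.2 -87.3] [63.9 64.7] 0.6
0.022 [109.2 114.8] 748 [ 0.4294 -0.3016  0.0314] rect [ 430.9 -307.3] [54.3 54.4] 86.7
0.022 [213.8 108.3] 321 [ 0.4264 -0.1936  0.0318] rect [ 424.6 -194.8] [33.7 34.5] 84.6
0.022 [440.4 115.1] 548 [0.4303 0.0405 0.0314] rect [431.2  43.8] [43.7 44.5] 0.7
0.022 [ 31.7 154.4] 712 [ 0.4692 -0.393   0.0317] rect [ 472.6 -406. ] [68.4 40.4] 3.3
0.022 [556.1 200.4] 508 [0.5215 0.1873 0.026 ] rect [523.4 189.9] [99.8 10.8] 10.6
0.022 [ 45.5 271.6] 137 [ 0.6086 -0.4051  0.029 ] rect [ 610.  -408.6] [31.   6.7] 75.2
0.022 [495.8 273.3] 94 [0.611  0.129  0.0277] rect [612.9 133.3] [ 6.4 29.2] 1.1
```

View pics/w1.png

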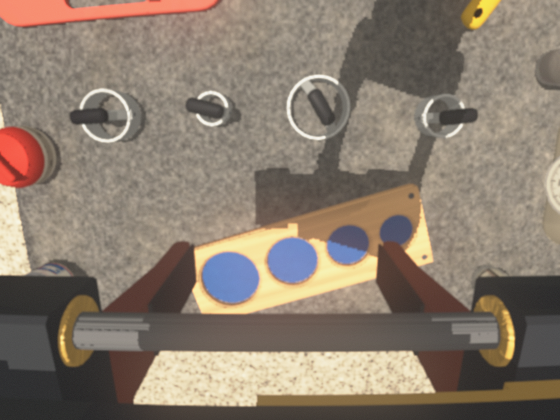

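The wrist picture shows the cutters at (211,108), (318,107), (108,116) and (442,116). The blue floors are at (230,278), (292,260), (347,245) and (396,232). I missed the floors by colour threshold, so I'll refit them.

```bash
python3 - <<'E'
from h import *
im=ld('w1');P=cloud(im);f=im['frame'];h=cv2.cvtColor(f,cv2.COLOR_BGR2HSV)
for u,v in((230,278),(292,260),(347,245),(396,232)): print(h[v,u],P[v,u].round(4))
with np.errstate(invalid='ignore'): m=(h[...,0]>100)&(h[...,0]<128)&(h[...,1]>90)&(abs(P[...,2]-.006)<.006)
for c,a,p,mm in comps(P,m,400):
    cn=cv2.findContours(mm.astype(np.uint8),0,1)[0];cn=max(cn,key=len)[:,0]
    q=P[cn[:,1],cn[:,0]]; print(c.round(),a,np.median(p,0).round(4),np.round(cv2.fitEllipse(q[:,:2].astype(np.float32)*1000)[:2],1))
E
```

```text
[111 109 196] [ 0.6263 -0.1887  0.0061]
[112 100 196] [ 0.6016 -0.1124  0.0078]
[117  65 125] [ 0.583  -0.0464  0.0063]
[118  58 105] [0.5664 0.0115 0.0069]
[292. 259.] 1530 [ 0.6009 -0.1123  0.0068] [[ 601.6 -112.2]
 [  53.4   55.8]]
[344. 252.] 461 [ 0.5919 -0.0499  0.0068] [[592.1 -49.7]
 [ 20.2  47.9]]
[230. 277.] 2041 [ 0.6244 -0.1887  0.0068] [[ 625.1 -188.7]
 [  63.6   66.2]]
```

```bash
cat >> h.py <<'E'
M=np.array([[.5638,.0118],[.5815,-.0455],[.6017,-.1121],[.6249,-.1885]]); S=np.array([.111,.052,-.017,-.096])
A=np.c_[np.ones(4),S]; C=np.linalg.lstsq(A,M,rcond=None)[0]; D=C[1]/np.linalg.norm(C[1])
mid=M.mean(0)-S.mean()*D; R=mid+S[:,None]*D; row=np.degrees(np.arctan2(D[1],D[0]))
CUT={1:(.4247,-.1960,166.6),2:(.4312,.0440,4.),3:(.4307,-.3080,3.),4:(.424,-.0870,121.2)}
UP=.175
def best(p,phi):
    q0=manip.state()['joint_pos'];o=[]
    for f in(phi,phi+180):
        q=inverse_kinematics(p,quat(f))
        if q is not None:o.append((np.abs(np.array(q)-q0).max(),f))
    return quat(min(o)[1])
def do(i):
    x,y,phi=CUT[i]; p=[x,y,UP]
    manip.move_to(p,best(p,phi)); manip.move_l([x,y,.051],.15); manip.close(); s=manip.state();print(i,'gap',s['finger_gap'],s['finger_force'],s['time'])
    assert s['finger_gap']>.01
    manip.move_l([x,y,UP],.15); f0=manip.state()['ft_force'][2]
    x,y=map(float,R[i-1]); p=[x,y,UP]
    manip.move_to(p,best(p,row-90)); manip.move_l([x,y,.085],.15); manip.move_l([x,y,.0575],.04)
    s=manip.state();print('dz',s['ft_force'][2]-f0,s['ee_pos'],s['finger_gap'])
    manip.gripper_open(); manip.move_l([x,y,UP],.15); print(manip.state()['time'])
E
python3 - <<'E'
from h import *
print(R.round(4),(R-M).round(4),row)
do(1); manip.move_to([.5,-.12,.26],best([.5,-.12,.26],90)); im=snap('top','t2'); report(im)
E
```

```text
[[ 0.5643  0.0106]
 [ 0.5815 -0.0458]
 [ 0.6016 -0.1118]
 [ 0.6246 -0.1874]] [[ 0.0005 -0.0012]
 [-0.     -0.0003]
 [-0.0001  0.0003]
 [-0.0003  0.0011]] 106.95117289341539
1 gap 0.013763297559696023 29.9941885471344 6.3583
dz -0.4004419736012459 [0.56426372 0.01064875 0.05734628] 0.013697169714170962
12.0417
0.056 [402.1 159.6] 730 [ 0.6351 -0.4151  0.07  ] rect [ 635.9 -415.1] [70.7 68.8] 0.8
0.056 [133.3 167.5] 107 [0.6414 0.1924 0.0687] rect [648.3 198.8] [22.3 41.5] 43.0
0.056 [108.5 172.5] 111 [0.631  0.2475 0.0687] rect [636.1 252.9] [18.3 39.8] 46.5
0.056 [163.9 176.6] 90 [0.6164 0.1227 0.0689] rect [621.3 130.2] [22.3 41.6] 28.6
0.056 [212.5 199.1] 35 [0.56   0.0161 0.074 ] rect [561.4  15.9] [12.8 13. ] 11.3
0.056 [125.7 232. ] 482 [0.4954 0.2074 0.0666] rect [498.9 209.3] [ 23.2 139.3] 88.3
0.056 [410.  229.7] 62 [ 0.4768 -0.4189  0.0576] rect [ 475.7 -419.2] [47.8  9.1] 37.8
0.056 [362.7 251. ] 104 [ 0.4305 -0.3091  0.0679] rect [ 431.1 -309.5] [35.4 13.7] 87.6
0.056 [260.9 258.3] 99 [ 0.425  -0.0875  0.068 ] rect [424.7 -87.2] [36.1 13.6] 30.3
0.056 [106.1 291.7] 269 [0.
[... 537 characters left out ...]
[14.  38.2] 49.1
0.022 [134.1 240.8] 300 [0.4809 0.1958 0.0294] rect [493.3 208.3] [ 51.6 163.1] 78.0
0.022 [401.6 238.2] 121 [ 0.4552 -0.3985  0.0321] rect [ 466.6 -411.4] [68.3 46.5] 36.7
0.022 [359.9 254. ] 129 [ 0.4287 -0.307   0.0312] rect [ 429.9 -308.7] [54.3 54.4] 86.5
0.022 [257.8 250.7] 62 [ 0.4498 -0.0776  0.0303] rect [445.7 -81. ] [20.2 57.4] 18.4
0.022 [115.3 293.5] 55 [0.3671 0.2352 0.0302] rect [368.3 241.5] [21.3 66.3] 77.9
0.022 [149.9 291.4] 43 [0.3656 0.1584 0.0311] rect [369.5 163.8] [17.5 41.9] 66.1
0.022 [336.8 313. ] 17 [ 0.3032 -0.2485  0.0234] rect [ 302.5 -247.5] [ 9.2 12.8] 70.8
0.022 [356.  335.1] 15 [ 0.2549 -0.2864  0.0228] rect [ 255.  -287.6] [ 8.2 11.6] 23.1
```

Cutter 1 is seated: its bar top is at 0.074 and the descent showed no contact force. I'll place the others the same way.

```bash
python3 - <<'E'
from h import *
for i in(2,3,4): do(i)
p=[.42,-.05,.26];manip.move_to(p,best(p,90)); snap('wrist','w3'); snap('side','s3');im=snap('top','t3'); report(im,((.5,.72),(-.3,.15)))
report(ld('w3'),((.5,.72),(-.3,.09)));print('side');report(ld('s3'),((.4,.72),(-.47,.15)))
f=ld('w3')['frame'];cv2.imwrite('pics/fin.png',np.hstack([cv2.resize(f,(400,300)),cv2.resize(ld('s3')['frame'][100:325,200:500],(400,300))]))
E
```

```text
2 gap 0.013742745387075761 29.999982118606567 17.1667
dz 0.17705615091947324 [ 0.58143534 -0.04576455  0.05729512] 0.01371978315074503
22.6
3 gap 0.014380645301885136 29.987277388572693 25.8583
dz 0.4271377287805632 [ 0.60159225 -0.11179805  0.0573547 ] 0.013522810448591865
31.575
4 gap 0.013828470871962685 29.999146163463593 34.8417
dz 0.3883573884927092 [ 0.62462691 -0.18735474  0.05729132] 0.013551992511567175
40.7917
blue [303.1 177.7] 154 [ 0.6219 -0.1921  0.006 ] [ 0.6238 -0.1909  0.0069]
blue [273.9 186.4] 64 [ 0.6041 -0.1216  0.0062] [ 0.6041 -0.1227  0.0068]
0.056 [301.8 168.7] 105 [ 0.6228 -0.1869  0.0737] rect [ 623.8 -186.7] [14.7 39.6] 16.2
0.056 [272.8 178.2] 59 [ 0.6032 -0.1206  0.0739] rect [ 604.  -120.9] [13.4 22. ] 15.7
0.022 [300.1 163.8] 49 [ 0.6513 -0.1856  0.0319] rect [ 647.3 -184.1] [16.8 53.5] 8.5
0.022 [270.4 174. ] 18 [ 0.6265 -0.1148  0.0337] rect [ 626.5 -116. ] [18.9  3.2] 88.6
0.022 [299.1 183.3] 57 [ 0.5979 -0.18    0.0329] rect [ 603.2 -181.7] [59.6 20.7] 73.5
0.022 [276.2 193.1] 20 [ 0.5794 -0.126   0.0268] rect [ 582.2 -127.4] [ 5.5 27.7] 30.3
0.05
[... 1091 characters left out ...]
.6
0.056 [322.1 180.4] 101 [ 0.5994 -0.1221  0.07  ] rect [ 599.4 -113.4] [14.2 37.9] 16.8
0.056 [344.1 194.9] 119 [ 0.6211 -0.1947  0.0697] rect [ 622.3 -188.1] [14.  40.1] 14.0
0.056 [404.  261.4] 1149 [ 0.6303 -0.4206  0.0694] rect [ 634.6 -414.8] [72.4 70.8] 29.6
0.056 [306.4 284.8] 87 [ 0.4692 -0.4239  0.0565] rect [ 472.3 -421.9] [50.5  8. ] 37.7
0.022 [302.  154.8] 76 [0.6238 0.1165 0.0291] rect [623.8 121.1] [19.7 39.9] 62.9
0.022 [321.2 196.2] 888 [ 0.5967 -0.1309  0.0302] rect [600.7 -95.4] [ 63.9 257.9] 13.3
0.022 [399.5 286.9] 237 [ 0.6204 -0.4373  0.0297] rect [ 625.4 -428.7] [24.9 54.5] 53.1
0.022 [306.4 307.8] 391 [ 0.4627 -0.447   0.0308] rect [ 468.5 -433.9] [40.3 66.4] 72.6
```

View pics/fin.png

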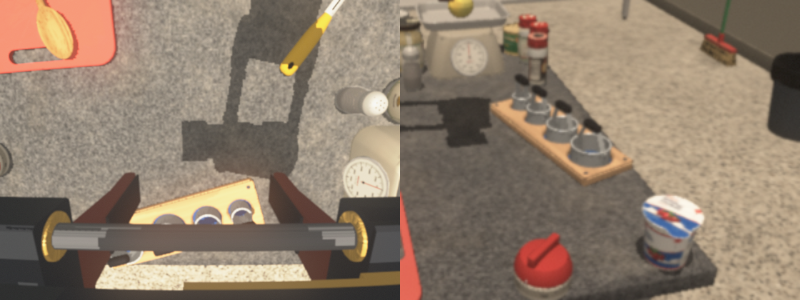

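The picture shows all four cutters standing in the rack (right half, about (521,95), (538,105), (562,123), (590,145)). The timer and jar have not moved. I'll clear the arm and check the heights once more from the top.

```bash
python3 - <<'E'
from h import *
manip.movej([1.163,.091,1.231,0,1.82,-.057]); im=snap('top','t4'); report(im,((.4,.7),(-.45,.15)));P=cloud(im)
print(manip.state()['time'])
for r in R:
    d=np.hypot(*(P[...,:2]-r).transpose(2,0,1)); b=P[(d<.02)&(P[...,2]>.056)]; print(len(b),np.percentile(b[:,2],[50,90]).round(4),np.polyfit((b[:,:2]-r)@D,b[:,2],1).round(4))
E
```

```text
blue [303.1 177.6] 157 [ 0.6225 -0.1922  0.0061] [ 0.6231 -0.1908  0.0063]
blue [271.2 187.3] 109 [ 0.602  -0.1146  0.0061] [ 0.603  -0.1145  0.0062]
blue [241.5 196.3] 64 [ 0.5829 -0.0444  0.0059] [ 0.5831 -0.0424  0.0057]
0.056 [402.  159.6] 735 [ 0.635  -0.4152  0.0701] rect [ 635.5 -415. ] [71.4 69.3] 0.1
0.056 [301.8 168.8] 110 [ 0.6228 -0.187   0.0734] rect [ 624.4 -187.9] [14.5 42.5] 11.9
0.056 [164.1 176.6] 86 [0.6163 0.1216 0.0689] rect [621.4 127.8] [19.8 40.5] 36.7
0.056 [269.7 179.3] 99 [ 0.6008 -0.1136  0.0738] rect [ 601.5 -113.1] [14.2 36.3] 18.2
0.056 [240.1 189.4] 100 [ 0.5803 -0.0462  0.0739] rect [582.2 -45.5] [15.9 34.5] 15.1
0.056 [215.6 197.7] 99 [0.5631 0.0077 0.0742] rect [564.4   9.1] [13.9 35.3] 15.6
0.056 [406.2 225.8] 39 [ 0.484  -0.4113  0.0578] rect [ 484.7 -411.9] [24.8  9.3] 33.7
0.056 [414.4 234.8] 32 [ 0.4626 -0.427   0.0574] rect [ 463.8 -427.4] [25.7 10.2] 31.0
0.022 [299.3 164.1] 57 [ 0.6508 -0.1834  0.0334] rect [ 644.6 -182.5] [20.5 58.8] 18.1
0.022 [390.  171.8] 32 [ 0.6173 -0.3935  0.0309] rect [ 625.1 -394.7] [42.5 11.4] 29.0
0.022 [168.  181.6] 41 [0.6157 0.1231 0.0288] rect [621.8 127.1] [16.2 39.7] 39.2
0.022 [265.8 176.5] 38 [ 0.6247 -0.1029  0.0332] rect [ 621.2 -104.1] [12.2 43.3] 31.8
0.022 [293.8 182.7] 31 [ 0.6016 -0.1666  0.0301] rect [ 603.3 -169.1] [40.9  7.1] 50.5
0.022 [308.  184.5] 22 [ 0.5966 -0.2014  0.0311] rect [ 598.9 -202.2] [ 4.8 26. ] 24.8
0.022 [269.6 192.7] 50 [ 0.5799 -0.1106  0.0303] rect [ 585.3 -111.3] [51.3 19.1] 82.9
0.022 [245.3 199.6] 36 [ 0.5645 -0.0562  0.0326] rect [570.4 -53.2] [16.6 44.1] 31.5
0.022 [221.6 205.5] 30 [ 0.5524 -0.0011  0.0338] rect [557.    0.8] [11.7 30.9] 46.9
0.022 [401.6 238.5] 117 [ 0.4538 -0.3994  0.032 ] rect [ 466.3 -411.7] [68.3 46.7] 38.0
44.3583
99 [0.0742 0.077 ] [0.0374 0.0738]
100 [0.0739 0.0771] [0.0397 0.0733]
98 [0.0738 0.0764] [-0.0987  0.073 ]
105 [0.0735 0.0761] [-0.0875  0.0725]
```

```bash
python3 -c "
from bench import manip, optics, job_done, inverse_kinematics
print(job_done())"
```

```text
the job is handed in; nothing more can be done
None
```

All four cutters stand upright and fully down in their recesses in size order, the timer and spice jar are where they stood, and the job was handed in at about 44 s.

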